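Point out the odd tube before the centrifuge run

TASK

Four capped tubes stand in the divided stand and one of them, the slim one, does not match the others and must not go into the centrifuge: point it out by bringing the fingertips to about 2 cm above the middle of its cap from directly above, and stay there for at least two seconds without touching it. Then record it by pressing the round key of the white sample logger all the way down and letting it come up again. Do not touch or lift any tube, do not bring the fingers down low over the wrong tubes, do not press the long bar key, and leave the carton, the steel bucket and the beaker alone.

Things in the scene. Friction and masses are not known exactly. Their poses are not given: they have to be found in the camera images.
- tube_slim_top (a point): middle of the top face of the slim tube's cap. The slim tube is the odd one: clear body 16 mm across, foot 23 mm across, flat white cap only 20 mm across and 20 mm high, 112 mm tall. It stands loose and upright in one of the four cells of the stand (any of them), its cap top 117 mm above the table. z up.
- tube_a_top (a point): middle of the top face of the cap of a white screw-capped lab tube of the wide kind (clear body 29 mm across, flat round cap 36 mm across and 20 mm high), 112 mm tall, standing loose and upright in one cell of the stand. Cap top 117 mm above the table. Not the one to point at. z up.
- tube_b_top (a point): middle of the top face of the cap of a white screw-capped lab tube of the wide kind (clear body 29 mm across, flat round cap 36 mm across and 20 mm high), 112 mm tall, standing loose and upright in one cell of the stand. Cap top 117 mm above the table. Not the one to point at. z up.
- tube_c_top (a point): middle of the top face of the cap of a white screw-capped lab tube of the wide kind (clear body 29 mm across, flat round cap 36 mm across and 20 mm high), 112 mm tall, standing loose and upright in one cell of the stand. Cap top 117 mm above the table. Not the one to point at. z up.
- stand: fixed aluminium tube stand: an open box 150 x 150 mm, 45 mm high, walls and floor 5 mm, with a cross divider that makes four square cells whose middles lie 36 mm either way from its centre along its x and y. One tube stands in the middle of each cell, neighbours 72 mm apart. Origin: centre of its underside, on the table; z up.
- logger: fixed white sample logger: a low box 130 (x) x 170 (y) mm, 40 mm high, with a blank dark display on the side away from the robot and two black keys on the side towards the robot. Origin: centre of its underside, on the table; z up. The round key's axis is at x = -30, y = +42 mm in its frame, the bar key's middle at x = -30, y = -42 mm.
- key_round_top (a point): middle of the top face of the logger's round key (28 mm across, in a round grey collar 44 mm across); 62 mm above the table when up, the collar's rim at 52 mm. Pressed straight down.
- key_round (a joint): travel of the round key in m: 0 up, 0.006 fully down (stops there). Spring-returned: 1.5 N starts it, 5 N holds it fully down.
- key_bar (a joint): travel of the logger's other key in m, a long bar 18 x 56 mm (long along the logger's y) with its top 58 mm above the table: 0 up, 0.006 fully down, spring-returned. Not to be pressed.
- carton: loose cardboard glove carton 240 x 120 x 70 mm lying on the table at the left, a bystander. Origin: centre of its underside.
- bucket: loose open round steel rotor bucket, 72 mm across and 85 mm high, on the far side of the table, a bystander. Origin: centre of its underside.
- beaker: loose open glass beaker, 70 mm across and 90 mm high, at the right, a bystander. Origin: centre of its underside.
Not all that is in view belongs to the job. Leave any purple look-alike of the part that bears tube_b_top alone.

How it is judged:
On the way, in this order (a step that is already met when the one before it is completed fails the run):
1. the fingertips stay just above the middle of the slim tube's cap, without contact, for two seconds (horizontal distance between the grasp point and tube_slim_top below 0.016 m and z of the grasp point in the frame of tube_slim_top between 0.022 and 0.07 m and contact force between the fingers and anything else below 0.2 N), for 2 s.
2. the logger's round key is pressed right down (value of joint key_round above 0.005 m), for 0.05 s.
At the end, for the whole second after the job is handed in: Both keys are up again (within 1 mm); all four tubes stand upright in their cells where they were (cap tops within 8 mm); carton, bucket and beaker are within 15 mm of where they were (value of joint each of key_round, key_bar below 0.001 m and distance of each of tube_slim_top, tube_a_top, tube_b_top, tube_c_top from where it was at the start of the episode below 0.008 m and angle between each of tube_slim_top, tube_a_top, tube_b_top, tube_c_top's own z axis and vertical below 0.1 rad and distance of each of carton, bucket, beaker from where it was at the start of the episode below 0.015 m); the robot touches nothing.
It fails at once if a tube is touched (contact force between any of the fingers, the arm and tube_slim above 0.5 N or contact force between any of the fingers, the arm and tube_a above 0.5 N or contact force between any of the fingers, the arm and tube_b above 0.5 N or contact force between any of the fingers, the arm and tube_c above 0.5 N).
It fails at once if a tube is lifted, shifted or tipped (distance of any of tube_slim_top, tube_a_top, tube_b_top, tube_c_top from where it was at the start of the episode above 0.012 m).
It fails at once if one of the wrong tubes is pointed at: the fingers come low over its cap ((horizontal distance between the grasp point and tube_a_top below 0.02 m and z of the grasp point in the frame of tube_a_top below 0.07 m) or (horizontal distance between the grasp point and tube_b_top below 0.02 m and z of the grasp point in the frame of tube_b_top below 0.07 m) or (horizontal distance between the grasp point and tube_c_top below 0.02 m and z of the grasp point in the frame of tube_c_top below 0.07 m)).
It fails at once if the bar key is pressed (value of joint key_bar above 0.003 m).
It fails at once if the carton, bucket or beaker is pushed or lifted (distance of any of carton, bucket, beaker from where it was at the start of the episode above 0.015 m).
It also fails if it takes over 42 s, if anything falls off the work surface, if the arm or the gripper's body presses on something with over 40 N, if the wrist force passes 120 N, or if a joint passes its speed limit or range.

ROBOT

A 7-joint arm with a two-finger parallel gripper is mounted at the origin on the work surface. World frame = base frame: x ahead of the robot, y to its left, z up, the work surface at z = 0. Lengths are in m, angles in rad, forces in N, time in s.
With the tool pointing down it reaches from about 0.4 to 0.875 m from the base axis. Payload 19.3 kg.
Tool frame: the origin (TCP) lies on the centre line of the jaws, within the pads' length; the fingertips stand 14 mm ahead of it and the grasp point (between the pads) lies 5 mm behind it; y points along the fingers, x is the direction in which the jaws open and shut, and the axes are right-handed (so a half turn about y gives the same grasp; the last joint's range is limited). The gripper opens to 85 mm and grips with 20 to 120 N. Pads are 22 mm wide; open, the fingers measure 114 mm over their backs; the gripper's body (76 mm by 85 mm) begins 54 mm behind the grasp point. The pads swing forward as they close: fully open they stand 13 mm farther back than shut.
Start: joints at [-1.333, 0.521, -0.036, 1.599, 0.021, 1.021, -0.113], TCP at [0.189, 0.596, 0.245] pointing down, gripper open.
Joint ranges: [-2.91, 2.91], [-0.3, 2.13], [-1.5, 1.42], [0.17, 2.43], [-1.26, 4.41], [0.16, 1.93], [-2.52, 2.52]. Speed limits (rad/s): [1.89, 1.89, 2.39, 2.39, 3.01, 3.01, 3.01].

INTERFACE

Orientations are given as [roll, pitch, yaw] about the fixed x, y, z axes, in that order (R = Rz(yaw) Ry(pitch) Rx(roll)).
In Python, from workcell import monitor, grab_frame, workorder gives the robot as it stands.
- The arm moves only by the tool drive_tool, never from a script. Its argument "steps" is one flat list of numbers, 5 for each row, row after row: the finger opening in mm, from 0 to 85.4, then the shift along the world's x, y, z in mm, then the turn about the world's z in degrees. In form: [fingers, tx, ty, tz, twist, fingers, tx, ty, tz, twist, ...]. A call has exactly 5 rows; each row shifts and turns the commanded pose from where the row before left it; what a row does not reach is not made up. A row lasts 1/12 s, in which the tool goes at most 41.7 mm and 7.16 degrees, less where a joint would pass 70% of its speed; a pose out of reach is approached as far as the arm can. A call is refused whole if a number of a shift passes 41.7 or a number of a turn 7.16, either way. A call with a gripper value outside its range is refused whole. The fingers move at their own pace and stop on an object; "grip_force" is the grip in N (left out, the last holds). Time passes only in rows, so rows that do not move let the fingers close, or fill a call up. It gives the time, the measured TCP pose, the force and the opening at its end, in the units of the state.
- monitor.observe(): the state, without advancing time (a new reading comes with each control period).
- grab_frame(name): name is "scene" or "top"; returns a dict with "frame" (480x640x3 uint8, red, green, blue), "vertical_fov" (degrees; the focal length in pixels is half the picture's height over the tangent of half this angle, whatever the lens; pixels are square), "cx", "cy" (the principal point, pixels), "xyz" and "orientation" of the camera in the world. Camera axes: x right, y down, z forward; pixel columns grow to the right and rows downward; lengths in m; the calibration is good to about 2 mm. A picture is of the moment at which its call begins. There is no depth.
- workorder.job_done(): hands the job in, once; it reports no verdict.
The state is a dict: "clock": time; "qpos": joint angles; "qd": joint speeds; "joint_efforts": joint torques, N m; "position": TCP position; "tool_rot": TCP orientation; "force": force on the tool from outside, world axes, zero at the start; "moment": the same for the moment, N m; "grip_width": finger opening in m.
Only numpy, scipy, OpenCV 4.12 (cv2) and the standard library are available. Lean on these libraries where they do the work, as an engineer would, in place of code of your own. Each camera call takes 0.05 s, during which the arm holds its last target. There are 200 camera calls.

## Working session

There is one attempt and no reset: what is moved stays moved. The work goes in short steps, Python scripts to look and compute and a tool call to move; the robot and the scene stay as the last step left them, time stands still between calls to the robot, and variables do not carry over. Pictures are saved under pics/ and viewed, about 8 in all and at most 12, crops included, and the job is handed in when it is done.

Besides the shell and the picture viewer there is one more tool, called as a command line: name --argument value ..., lists and objects as JSON in quotes. drive_tool: Moves the arm, as the interface text tells. Its arguments: {"type":"object","properties":{"steps":{"type":"array"},"grip_force":{"type":"number"}},"required":["steps"]}

```bash
mkdir -p pics; cat > h.py <<'E'
import numpy as np, cv2
from scipy.spatial.transform import Rotation as R
from workcell import monitor, grab_frame, workorder
def ray(g,u,v):
    f=240/np.tan(np.radians(g['vertical_fov'])/2)
    M=R.from_euler('xyz',g['orientation']).as_matrix()
    return M@np.array([(u-g['cx'])/f,(v-g['cy'])/f,1])
def at(g,u,v,z):
    d=ray(g,u,v);o=np.array(g['xyz']);return o+d*(z-o[2])/d[2]
def pix(g,p):
    f=240/np.tan(np.radians(g['vertical_fov'])/2)
    M=R.from_euler('xyz',g['orientation']).as_matrix()
    c=M.T@(np.array(p)-g['xyz']);return c[:2]/c[2]*f+[g['cx'],g['cy']]
E
python3 - <<'E'
from h import *
s=monitor.observe();print(s['clock'],s['position'],s['tool_rot'],s['grip_width'])
for n in('scene','top'):
    g=grab_frame(n);print({k:v for k,v in g.items() if k!='frame'})
    cv2.imwrite(f'pics/{n}0.png',g['frame'][:,:,::-1])
E
```

```text
0.0 [0.18929615 0.59529698 0.24473378] [-1.57090498e+00  1.14247115e-03  1.26298014e+00] 0.08517082238888511
{'vertical_fov': 55.721618941515594, 'cx': 322.57467446494707, 'cy': 242.76609137586217, 'xyz': array([ 1.13894463, -0.70042201,  0.75175652]), 'orientation': array([-2.20977614, -0.00432629,  0.65472688])}
{'vertical_fov': 57.27034047905457, 'cx': 315.6861613977756, 'cy': 244.10801712114028, 'xyz': array([0.43726536, 0.027389  , 1.25583788]), 'orientation': array([-3.00904588, -0.0141645 , -1.54786824])}
```

View pics/top0.png

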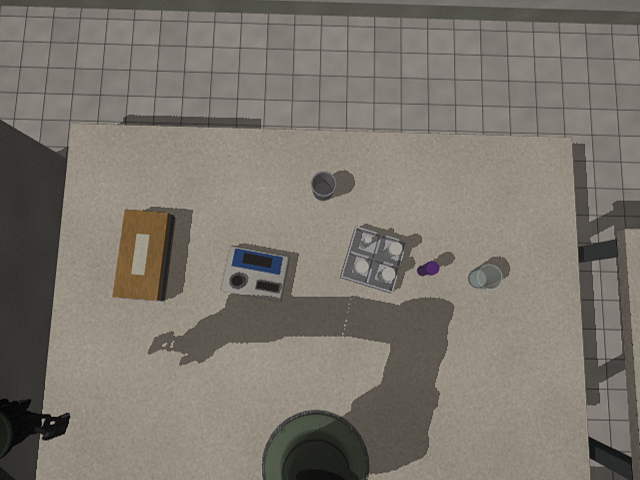

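View pics/scene0.png

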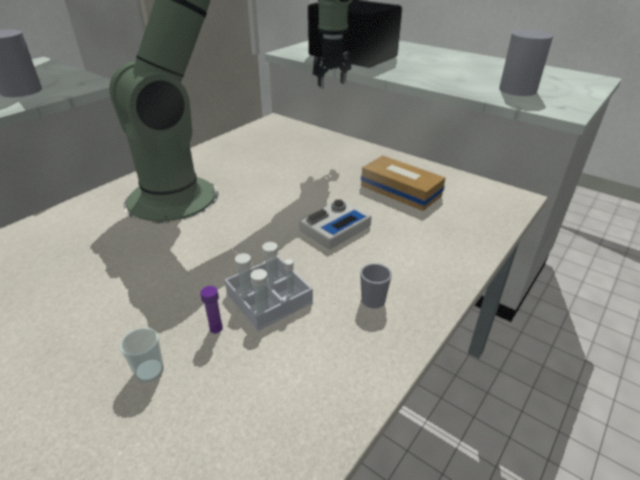

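The top view shows the stand at about (374,258), the logger at (255,272), and the purple decoy at (429,268). In the scene view, the four caps are at (243,259), (270,247), (259,275) and the small one at (288,264). The small one is the slim tube, and it sits in the top view's far-left cell near (367,241). I'll confirm it in one enlarged crop.

```bash
python3 - <<'E'
import cv2,numpy as np
a=cv2.imread('pics/top0.png');b=cv2.imread('pics/scene0.png')
r=lambda i,x,y,w,h,s:cv2.resize(i[y:y+h,x:x+w],None,fx=s,fy=s,interpolation=cv2.INTER_CUBIC)
t=np.hstack([r(a,335,220,80,75,5),r(a,218,235,80,75,5)])      # x5: (335,220), (218,235)
s=np.hstack([r(b,215,235,100,56,4),r(b,290,190,100,56,4)])    # x4 (215,235),(290,190)
cv2.imwrite('pics/c1.png',np.vstack([t[:,:800],s]))
E
```

```text
(no output)
```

View pics/c1.png

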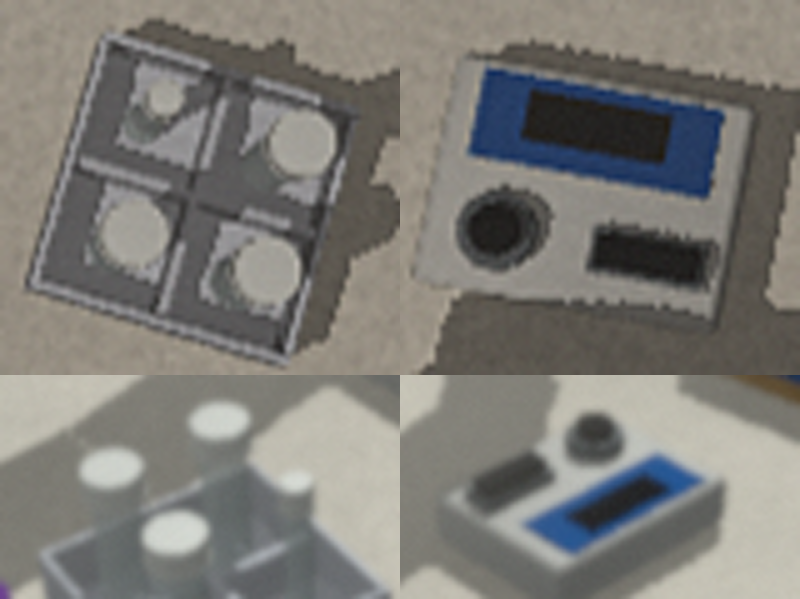

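The crop confirms it. In the top view the slim cap is at about (368,240), with wide caps at (395.5,249), (362,266) and (388,274). The round key is at about (236.5,279.5), on the logger's left. The bar key is at (349,286), right of it.

```bash
python3 - <<'E'
from h import *
g={n:grab_frame(n) for n in('top','scene')}
T=dict(slim=(367.6,239.6,.117),w1=(395.2,248.4,.117),w2=(361.6,266,.117),w3=(388,273.6,.117),key=(236.5,279.5,.062))
S=dict(slim=(288.8,261.4,.117),w1=(258.6,274.4,.117),w2=(269.4,246.1,.117),w3=(242.6,257.8,.117),key=(338.1,201.8,.062))
for k in T:
    a=at(g['top'],*T[k]);b=at(g['scene'],*S[k])
    A=[];B=[]
    for n,D in(('top',T),('scene',S)):
        d=ray(g[n],*D[k][:2]);d/=np.linalg.norm(d);P=np.eye(3)-np.outer(d,d);A.append(P);B.append(P@g[n]['xyz'])
    print(k,a.round(4),b.round(4),np.linalg.solve(sum(A),sum(B)).round(4))
def circ():
    for D,n in((T,'top'),(S,'scene')):
        p={k:at(g[n],*D[k])[:2] for k in D}
        for i,j in(('slim','w1'),('slim','w2'),('w1','w3'),('w2','w3')): print(n,i,j,np.linalg.norm(p[i]-p[j]).round(4),(p[j]-p[i]).round(4))
        c=sum(p[k] for k in('slim','w1','w2','w3'))/4
        ang=np.mean([np.arctan2(*(p[j]-p[i])[::-1]) for i,j in(('w1','slim'),('w3','w2'))])
        print('centre',c,'yaw',np.degrees(ang)-90)
circ()
# logger corners, top view z=.04 (crop px)
for u,v in((462,55),(750,105),(715,318),(415,275)): print('corner',at(g['top'],218+(u-400)/5-.4,235+v/5-.4,.04).round(4))
E
```

```text
slim [ 0.6048 -0.1211  0.117 ] [ 0.6039 -0.1221  0.117 ] [ 0.6043 -0.1215  0.1169]
w1 [ 0.5833 -0.1936  0.117 ] [ 0.5818 -0.1952  0.117 ] [ 0.5826 -0.1944  0.1169]
w2 [ 0.535 -0.106  0.117] [ 0.5314 -0.107   0.117 ] [ 0.5337 -0.107   0.1182]
w3 [ 0.5169 -0.1748  0.117 ] [ 0.5137 -0.1759  0.117 ] [ 0.5158 -0.1757  0.118 ]
key [0.495 0.226 0.062] [0.4902 0.2235 0.062 ] [0.4929 0.2241 0.0631]
top slim w1 0.0756 [-0.0215 -0.0725]
top slim w2 0.0714 [-0.0698  0.0151]
top w1 w3 0.069 [-0.0664  0.0188]
top w2 w3 0.0712 [-0.0181 -0.0688]
centre [ 0.55997178 -0.14885695] yaw -15.621594921407748
scene slim w1 0.0763 [-0.022  -0.0731]
scene slim w2 0.0741 [-0.0725  0.0151]
scene w1 w3 0.0708 [-0.0681  0.0193]
scene w2 w3 0.0711 [-0.0177 -0.0689]
centre [ 0.55770237 -0.15003953] yaw -15.578902809507142
corner [0.5896 0.2521 0.04  ]
corner [0.5656 0.0912 0.04  ]
corner [0.4477 0.1067 0.04  ]
corner [0.4673 0.2719 0.04  ]
```

Both views agree within about 2 mm, except the key's x, which differs by about 5 mm. The cell spacing comes out at 69–76 mm against 72 expected. Slim cap top is at about (0.604,-0.122) and the key at (0.493,0.2245). I'll close the fingers and travel high.

drive_tool --steps '[0,10,-17,0,0,0,20,-35,0,0,0,20,-35,0,0,0,20,-35,0,0,0,20,-35,0,0]'

```text
clock: 0.62
position: [0.2799, 0.4368, 0.2452]
tool_rot: [-1.571, 0.0, 1.263]
force: [0.8, 1.1, 0.5]
grip_width: 0.0259
```

drive_tool --steps '[0,20,-35,0,0,0,20,-35,0,0,0,20,-35,0,0,0,20,-35,0,0,0,20,-35,0,0]'

```text
clock: 1.03
position: [0.3799, 0.2618, 0.2454]
tool_rot: [-1.571, -0.0, 1.263]
force: [1.7, -0.0, 0.5]
grip_width: 0.0001
```

drive_tool --steps '[0,20,-35,0,0,0,20,-35,0,0,0,20,-35,0,0,0,20,-35,0,0,0,20,-35,0,0]'

```text
clock: 1.45
position: [0.48, 0.0867, 0.2455]
tool_rot: [-1.571, -0.0, 1.263]
force: [-0.5, 1.2, 0.4]
grip_width: 0.0004
```

drive_tool --steps '[0,20,-35,0,0,0,20,-35,0,0,0,20,-35,0,0,0,20,-35,0,0,0,10,-15,0,0]'

```text
clock: 1.87
position: [0.5706, -0.0716, 0.2452]
tool_rot: [-1.572, 0.002, 1.259]
force: [0.1, 0.1, 0.1]
grip_width: -0.0
```

drive_tool --steps '[0,17,-25,0,0,0,16,-25,0,0,0,0,0,-25,0,0,0,0,-15,0,0,0,0,0,0]'

```text
clock: 2.28
position: [0.601, -0.1164, 0.2022]
tool_rot: [-1.566, 0.001, 1.262]
force: [-0.9, 0.9, -0.1]
grip_width: 0.0001
```

```bash
python3 - <<'E'
from h import *
s=monitor.observe();print(s['clock'],s['position'])
p=np.array(s['position']);r=lambda i,x,y,w,h,k:cv2.resize(i[y:y+h,x:x+w],None,fx=k,fy=k,interpolation=cv2.INTER_CUBIC)
o=[]
for n,x,y in(('top',325,205),('scene',240,215)):
    g=grab_frame(n);i=g['frame'][:,:,::-1].copy();o.append(r(i,x,y,80,80,5))
    print(n,'tip',pix(g,p-[0,0,.014]),'cap',pix(g,[.604,-.122,.117]))
cv2.imwrite('pics/c2.png',np.hstack(o))
E
```

```text
2.2833 [ 0.60095601 -0.11643711  0.20219533]
top tip [369.50181153 236.96135207] cap [367.94798537 239.89182563]
scene tip [288.16628453 233.64046534] cap [288.86677874 261.39846102]
```

View pics/c2.png

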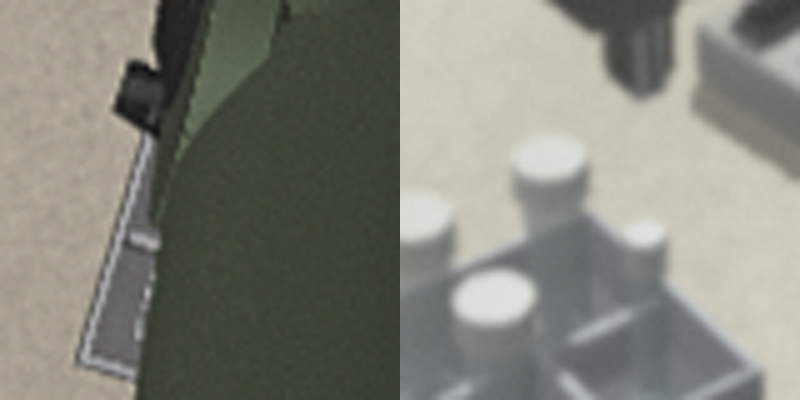

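The scene crop shows the closed fingertips at about (288,234), as predicted. They are above the slim cap at (289,261.5), and the wide caps stay clear to its left. Going down.

drive_tool --steps '[0,0,0,-10,0,0,0,0,-15,0,0,0,0,-15,0,0,0,0,-7,0,0,0,0,0,0]'

```text
clock: 2.8
position: [0.6019, -0.116, 0.1574]
tool_rot: [-1.569, 0.0, 1.263]
force: [0.9, 0.9, 0.5]
grip_width: 0.0003
```

drive_tool --steps '[0,0,0,0,0,0,0,0,0,0,0,0,0,0,0,0,0,0,0,0,0,0,0,0,0]'

```text
clock: 3.22
position: [0.6026, -0.1164, 0.1588]
tool_rot: [-1.571, -0.0, 1.263]
force: [-0.5, 0.0, 0.5]
grip_width: -0.0003
```

drive_tool --steps '[0,1,-5,0,0,0,0,0,-5,0,0,0,0,0,0,0,0,0,0,0,0,0,0,0,0]'

```text
clock: 3.63
position: [0.6033, -0.1214, 0.1531]
tool_rot: [-1.571, 0.0, 1.263]
force: [0.7, -0.4, -0.4]
grip_width: -0.0
```

```bash
python3 - <<'E'
from h import *
s=monitor.observe();p=np.array(s['position']);print(p)
g=grab_frame('scene');i=g['frame'][:,:,::-1]
print(pix(g,p-[0,0,.014]))
cv2.imwrite('pics/c3.png',cv2.resize(i[215:295,240:320],None,fx=6,fy=6,interpolation=cv2.INTER_CUBIC))
E
```

```text
[ 0.60331849 -0.12135394  0.15313276]
[288.42167267 253.27781548]
```

View pics/c3.png

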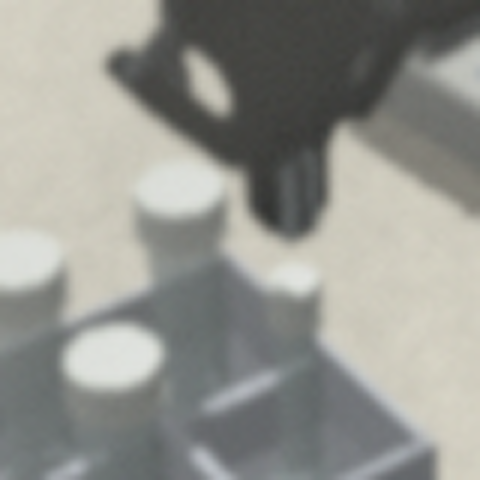

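The tips are at about (288,254), directly above the slim cap at (289,261), with a visible gap. The tip's shadow falls on the cap. Holding for about 2.9 s.

drive_tool --steps '[0,0,0,0,0,0,0,0,0,0,0,0,0,0,0,0,0,0,0,0,0,0,0,0,0]'

```text
clock: 4.1
position: [0.6034, -0.1214, 0.1533]
tool_rot: [-1.571, 0.0, 1.263]
force: [0.7, -0.7, -0.3]
grip_width: 0.0
```

drive_tool --steps '[0,0,0,0,0,0,0,0,0,0,0,0,0,0,0,0,0,0,0,0,0,0,0,0,0]'

```text
clock: 4.52
position: [0.6034, -0.1214, 0.1533]
tool_rot: [-1.571, 0.0, 1.263]
force: [0.2, -0.3, -0.6]
grip_width: -0.0
```

drive_tool --steps '[0,0,0,0,0,0,0,0,0,0,0,0,0,0,0,0,0,0,0,0,0,0,0,0,0]'

```text
clock: 4.93
position: [0.6033, -0.1214, 0.1533]
tool_rot: [-1.571, 0.0, 1.263]
force: [0.5, -0.5, 0.3]
grip_width: -0.0002
```

drive_tool --steps '[0,0,0,0,0,0,0,0,0,0,0,0,0,0,0,0,0,0,0,0,0,0,0,0,0]'

```text
clock: 5.35
position: [0.6034, -0.1214, 0.1533]
tool_rot: [-1.571, -0.0, 1.263]
force: [-0.1, -0.6, -0.1]
grip_width: 0.0003
```

drive_tool --steps '[0,0,0,0,0,0,0,0,0,0,0,0,0,0,0,0,0,0,0,0,0,0,0,0,0]'

```text
clock: 5.77
position: [0.6033, -0.1214, 0.1533]
tool_rot: [-1.571, 0.0, 1.263]
force: [0.2, -0.2, 0.7]
grip_width: 0.0002
```

drive_tool --steps '[0,0,0,0,0,0,0,0,0,0,0,0,0,0,0,0,0,0,0,0,0,0,0,0,0]'

```text
clock: 6.18
position: [0.6034, -0.1214, 0.1533]
tool_rot: [-1.571, 0.0, 1.263]
force: [-1.3, 0.0, 0.2]
grip_width: -0.0001
```

drive_tool --steps '[0,0,0,0,0,0,0,0,0,0,0,0,0,0,0,0,0,0,0,0,0,0,0,0,0]'

```text
clock: 6.6
position: [0.6034, -0.1214, 0.1533]
tool_rot: [-1.571, 0.0, 1.263]
force: [0.2, -0.2, -1.1]
grip_width: -0.0001
```

drive_tool --steps '[0,0,0,15,0,0,0,0,20,0,0,0,0,25,0,0,0,0,20,0,0,0,0,0,0]'

```text
clock: 7.02
position: [0.6048, -0.1218, 0.2372]
tool_rot: [-1.576, -0.001, 1.263]
force: [0.0, -0.5, 0.1]
grip_width: 0.0
```

drive_tool --steps '[0,-11,34,0,0,0,-11,34,0,0,0,-11,34,0,0,0,-11,34,0,0,0,-11,34,0,0]'

```text
clock: 7.43
position: [0.5475, 0.05, 0.2332]
tool_rot: [-1.571, -0.0, 1.263]
force: [0.0, -0.1, -0.6]
grip_width: -0.0002
```

drive_tool --steps '[0,-11,34,0,0,0,-11,34,0,0,0,-11,34,0,0,0,-11,34,0,0,0,-11,34,0,0]'

```text
clock: 7.85
position: [0.4925, 0.2202, 0.2332]
tool_rot: [-1.571, -0.0, 1.263]
force: [1.2, -0.3, 0.0]
grip_width: -0.0002
```

drive_tool --steps '[0,-1,6,-20,0,0,0,0,-30,0,0,0,0,-30,0,0,0,0,-20,0,0,0,0,0,0]'

```text
clock: 8.27
position: [0.4905, 0.2238, 0.1297]
tool_rot: [-1.567, 0.004, 1.263]
force: [-1.6, -0.3, 0.1]
grip_width: 0.0
```

drive_tool --steps '[0,0,0,0,0,0,0,0,0,0,0,0,0,0,0,0,0,0,0,0,0,0,0,0,0]'

```text
clock: 8.68
position: [0.4927, 0.2248, 0.1342]
tool_rot: [-1.572, -0.001, 1.263]
force: [-0.1, -0.0, 0.3]
grip_width: 0.0001
```

```bash
python3 - <<'E'
from h import *
s=monitor.observe();p=np.array(s['position']);print(p)
r=lambda i,x,y:cv2.resize(i[y:y+80,x:x+80],None,fx=5,fy=5,interpolation=cv2.INTER_CUBIC)
o=[]
for n,x,y in(('top',200,240),('scene',300,160)):
    g=grab_frame(n);print(n,pix(g,p-[0,0,.014]),pix(g,[.493,.2245,.062]));o.append(r(g['frame'][:,:,::-1],x,y))
cv2.imwrite('pics/c4.png',np.hstack(o))
E
```

```text
[0.49274974 0.22481903 0.13423182]
top [233.2071965  279.18327792] [237.03019381 280.23602858]
scene [339.61862668 184.22494703] [339.08766903 201.96351709]
```

View pics/c4.png

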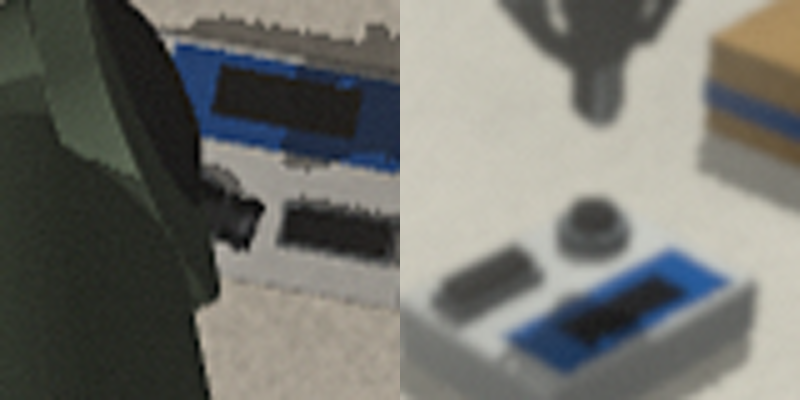

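The scene crop shows the tip at about (339.6,184.4), straight above the round key's top at (339,202.5). The bar key is well to the side. Descending.

drive_tool --steps '[0,0,0,-15,0,0,0,0,-20,0,0,0,0,-12,0,0,0,0,-3,0,0,0,0,0,0]'

```text
clock: 9.2
position: [0.492, 0.2244, 0.0827]
tool_rot: [-1.57, 0.001, 1.263]
force: [-1.0, 0.1, -0.1]
grip_width: -0.0001
```

drive_tool --steps '[0,0,0,-2,0,0,0,0,-2,0,0,0,0,-2,0,0,0,0,-1,0,0,0,0,0,0]'

```text
clock: 9.62
position: [0.4924, 0.2246, 0.0763]
tool_rot: [-1.571, -0.0, 1.263]
force: [0.4, -1.0, -0.1]
grip_width: -0.0
```

drive_tool --steps '[0,0,0,-2,0,0,0,0,-1,0,0,0,0,-1,0,0,0,0,0,0,0,0,0,0,0]'

```text
clock: 10.03
position: [0.4925, 0.2247, 0.0724]
tool_rot: [-1.571, -0.0, 1.263]
force: [0.3, 0.2, 5.1]
grip_width: -0.0001
```

drive_tool --steps '[0,0,0,-1,0,0,0,0,-1,0,0,0,0,0,0,0,0,0,0,0,0,0,0,0,0]'

```text
clock: 10.45
position: [0.4925, 0.2247, 0.0704]
tool_rot: [-1.571, -0.0, 1.263]
force: [1.4, 0.8, 3.7]
grip_width: 0.0
```

drive_tool --steps '[0,0,0,-1,0,0,0,0,0,0,0,0,0,0,0,0,0,0,0,0,0,0,0,0,0]'

```text
clock: 10.87
position: [0.4925, 0.2247, 0.0699]
tool_rot: [-1.571, -0.0, 1.263]
force: [-2.3, -0.4, 15.7]
grip_width: -0.0002
```

The force jumped to 15.7 N and the motion stalled at tip height 56 mm, which is the key's bottom stop. Lifting off.

drive_tool --steps '[0,0,0,3,0,0,0,0,5,0,0,0,0,15,0,0,0,0,25,0,0,0,0,25,0]'

```text
clock: 11.28
position: [0.4916, 0.2241, 0.1426]
tool_rot: [-1.569, 0.002, 1.263]
force: [0.1, -0.3, -0.0]
grip_width: 0.0002
```

drive_tool --steps '[0,0,0,25,0,0,0,0,20,0,0,0,0,0,0,0,0,0,0,0,0,0,0,0,0]'

```text
clock: 11.7
position: [0.4919, 0.2244, 0.1867]
tool_rot: [-1.57, 0.001, 1.263]
force: [-0.3, 0.1, -0.3]
grip_width: -0.0001
```

```bash
python3 - <<'E'
from h import *
s=monitor.observe();print(s['clock'],s['position'],s['force'])
g=grab_frame('scene');i=g['frame'][:,:,::-1];b=cv2.imread('pics/scene0.png')
c=lambda i:cv2.resize(i[150:400,100:460],None,fx=1.1,fy=1.1)
cv2.imwrite('pics/end.png',np.hstack([c(b),c(i)]))
d=cv2.absdiff(b,i).max(2)
for n,(x,y,w,h) in dict(stand=(220,235,95,95),key=(320,195,40,20),bar=(300,205,30,20),carton=(355,150,95,60),bucket=(355,260,40,50),beaker=(118,325,50,60)).items(): print(n,(d[y:y+h,x:x+w]>40).sum())
E
```

```text
11.7 [0.49189166 0.22444516 0.1867022 ] [-0.3351542   0.09045101 -0.32600156]
stand 2337
key 95
bar 232
carton 0
bucket 0
beaker 963
```

View pics/end.png

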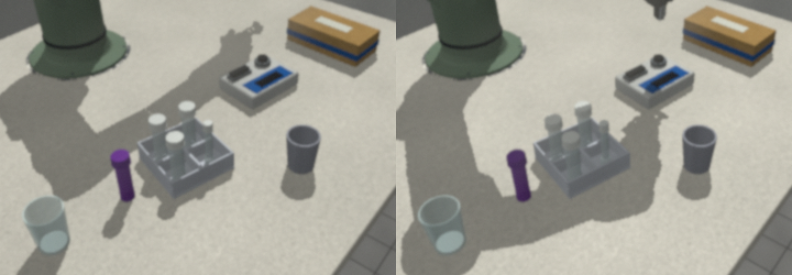

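The before and after views show all four tubes, the stand, keys, carton, bucket and beaker at the same pixels. The differences are just the arm's shadow. Handing in.

```bash
python3 -c "
from h import *
print(workorder.job_done())"
```

```text
the job is handed in; nothing more can be done
None
```

I pointed out the slim tube and logged it with the round key, then handed the job in. It took about 12 s of the 42 s allowed, and the hand-in gives no verdict.

- **Pointing:** The slim tube is in the stand's far-left cell, cap at about (0.604, -0.122). I held the closed fingertips about 2 cm above its cap for about 3 s. The wrist readings there were only noise, about 1 N.
- **Key press:** I pressed the round key at about (0.4925, 0.2247) until it stopped. The tip was at 56 mm, which is the full 6 mm of travel, with 15.7 N on it. I then lifted straight off, and the force went back to about zero.
- **Last checks:** By eye, the before and after pictures show the tubes, keys, carton, bucket and beaker in place.
    - The pixel-difference check showed no change at the carton and bucket.
    - It did flag the stand, keys and beaker. I put that down to the arm's moving shadow, so for those the by-eye comparison is the only check.
- **Disagreement:** The two cameras differed by about 5 mm on the key's x position. I used a point between them, and the key went down fully.

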